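Slide a Petri dish under the low reader bridge and start the reading

ROBOT

A 7-joint arm with a two-finger parallel gripper is mounted at the origin on a cart in front of the work surface, level with it; the furniture and walls round the work are solid. World frame = base frame: x ahead of the robot, y to its left, z up, the work surface at z = 0. Lengths are in mm, angles in rad, forces in N, time in s.
With the tool pointing down it reaches from about 350 to 900 mm from the base axis. Payload 7.2 kg.
Tool frame: the origin (TCP) lies between the finger pads; the fingertips stand 8 mm ahead of it and the grasp point (between the pads) lies 11 mm behind it (bot.tip_reach is the distance from the TCP to the fingertips, in mm); x points along the fingers, y is the direction in which the jaws open and shut, and the axes are right-handed (so a half turn about x gives the same grasp; the last joint's range is limited). The gripper opens to 85 mm and grips with 20 to 120 N. Pads are 22 mm wide; open, the fingers measure 114 mm over their backs; the gripper's body (76 mm by 85 mm) begins 54 mm behind the grasp point. The pads swing forward as they close: fully open they stand 13 mm farther back than shut.
Start: joints at [1.126, 0.411, -0.013, 1.596, 0.006, 1.134, -0.082], TCP at [229.956, -581.162, 216.197] pointing down, gripper open.
Joint ranges: [-2.95, 2.95], [-0.29, 1.99], [-1.47, 1.44], [0.14, 2.54], [-1.03, 4.17], [0.13, 1.85], [-2.86, 2.86]. Speed limits (rad/s): [2.39, 2.39, 3.01, 3.01, 3.14, 3.14, 3.14].

INTERFACE

Orientations are given as a unit quaternion [w, x, y, z].
In Python, from rig import bot gives the robot as it stands.
- The arm moves only by the tool arm_command, never from a script. Its argument "series" is a list that holds one entry, the list of rows, each a list of 7 numbers: the shift along the tool's x, y, z in mm, then the turn, a rotation vector about the tool's x, y, z in degrees, then the opening in per cent of the stroke, from 0 (shut) to 100 (fully open). In form: [[[tx, ty, tz, wx, wy, wz, claw], ...]]. A call has 1 to 5 rows; each row is the pose to reach, as a shift and turn from the pose commanded when the call began, along the tool's axes at that moment; what a row does not reach only later rows make up. A row lasts 1/12 s, in which the tool goes at most 41.7 mm and 7.16 degrees, less where a joint would pass 70% of its speed; a pose out of reach is approached as far as the arm can. A call with a gripper value outside its range is refused whole. The fingers move at their own pace and stop on an object; "newtons" is the grip in N (left out, the last holds). Time passes only in rows, so rows that repeat a pose let the fingers close. It gives the time, the measured TCP pose, the force and the opening at its end, in the units of the state.
- bot.get_obs(): the state, without advancing time (a new reading comes with each control period).
- bot.read_camera(name): name is "scene" or "top"; returns (picture, depth): 480x640x3 uint8, red, green, blue; 480x640 float32, mm along the optical axis (not along the pixel's ray), 0 where there is no reading.
- bot.get_calibration(name): a dict with "mtx" (3x3 intrinsics, pixels), "R" (3x3) and "t" (3): a world point X has camera coordinates R X + t. Camera axes: x right, y down, z forward; pixel columns grow to the right and rows downward; lengths in mm; the calibration is good to about 2 mm. A picture is of the moment at which its call begins. get_calibration takes no time and is no camera call.
- bot.job_done(): hands the job in, once; it reports no verdict.
The state is a dict: "time": time; "q": joint angles; "qvel": joint speeds; "tau": joint torques, N m; "position": TCP position; "tool_rot": TCP orientation; "ft_force": force on the tool from outside, world axes, zero at the start; "moment": the same for the moment, N m; "finger_gap": opening from 0.0 (shut) to 1.0 (fully open).
Only numpy, scipy, OpenCV 4.12 (cv2) and the standard library are available. Lean on these libraries where they do the work, as an engineer would, in place of code of your own. Each camera call takes 0.05 s, during which the arm holds its last target. There are 200 camera calls.

TASK

Push the Petri dish along the counter, in through the open front of the dish reader and under its low bridge, until it rests against both stop pins at the back; keep it flat and do not pick it up. Then press the reader's round key fully down and let go. Leave the tape roll, the beaker and the stopper where they are.

Things in the scene. Friction and masses are not known exactly. Their poses are not given: they have to be found in the camera images.
- dish: covered clear Petri dish with pale filling, lying flat, loose, about 35 g. The lid is its widest part, 60 mm across from 6 to 15 mm height; the base below is 56 mm across; total height 15 mm. Lid and base do not separate. Origin: centre of its underside; z up; its yaw means nothing
- reader: white dish reader fixed to the counter: beam across two posts, two stop pins behind. Origin: on the counter at the centre of the fully seated dish; x from the open front to the back (the dish goes in along +x), y left, z up. Posts 41 mm high, x = -12 to 42 mm, at y = 42 to 62 and y = -42 to -84 mm: the passage is 84 mm wide. A 14 mm high tie bar lies behind the pins
- beam_mid (a point): middle of the front face of the reader's beam, 30 mm above the counter. The beam's underside is 19 mm and its top 41 mm above the counter (a flat grey cover on it reaches 48 mm); it is 32 mm deep, reader x = -12 to +20 mm. The front rim of the seated dish still sticks out 18 mm in front of it
- pin_left (a point): centre of the top of the left upright steel stop pin, 12 mm diameter, 18 mm high, just behind the beam (reader x = 29.5, y = 20.6 mm); the seated dish touches both pins
- pin_right (a point): the same for the right stop pin (reader x = 29.5, y = -20.6 mm)
- key_top (a point): centre of the top face of the reader's round black key (22 mm diameter), a spring push key on top of the wider right post; it is pressed straight down
- key (a joint): travel of the key in m: 0 released, 0.006 fully down; it takes about 4 N to push it fully down and it springs back by itself; it counts as pressed beyond 0.004
- tape: bystander: roll of white tape lying flat, 60 mm diameter, 18 mm high; origin: centre of its underside
- beaker: bystander: small glass beaker, 46 mm diameter, 57 mm high; origin: centre of its underside
- stopper: bystander: red-brown rubber stopper, 31 mm diameter, 28 mm high; origin: centre of its underside
Things that resemble listed ones, but are neither listed nor needed, are in the scene too. Leave any yellow look-alike of the dish alone.

How it is judged (in metres and radians):
On the way, in this order (a step that is already met when the one before it is completed fails the run):
1. the dish lies flat under the bridge against both stop pins (x of dish in the frame of reader between -0.004 and 0.004 m and y of dish in the frame of reader between -0.004 and 0.004 m and angle between dish's own z axis and vertical below 0.06 rad), for 0.2 s.
2. the key is pressed down while the dish is in place (all of step 1 and value of joint key above 0.004 m), for 0.05 s.
At the end, for the whole second after the job is handed in: the dish lies flat (within 0.06 rad) and still under the bridge, its centre within 4 mm of the fully seated place along and across the passage; the key was pressed (over 4 mm) after that and is released again (all of step 1 and linear speed of dish below 0.01 m/s and value of joint key below 0.002 m); the robot touches nothing.
It fails at once if the dish is lifted off the counter (more than 6 mm) (height (world z) of dish above 0.006 m).
It fails at once if the dish is tipped (more than 0.15 rad) (angle between dish's own z axis and vertical above 0.15 rad).
It fails at once if the key is pressed before the dish is in place (value of joint key above 0.004 m and not (x of dish in the frame of reader between -0.004 and 0.004 m and y of dish in the frame of reader between -0.004 and 0.004 m and angle between dish's own z axis and vertical below 0.06 rad)).
It fails at once if the tape roll, beaker or stopper is moved (more than 15 mm) (distance of any of tape, beaker, stopper from where it was at the start of the episode above 0.015 m).
It also fails if it takes over 56 s, if anything falls off the work surface, if the arm or the gripper's body presses on something with over 40 N, if the wrist force passes 120 N, or if a joint passes its speed limit or range.

## Working session

There is one attempt and no reset: what is moved stays moved. The work goes in short steps, Python scripts to look and compute and a tool call to move; the robot and the scene stay as the last step left them, time stands still between calls to the robot, and variables do not carry over. Pictures are saved under pics/ and viewed, about 8 in all and at most 12, crops included, and the job is handed in when it is done.

Besides the shell and the picture viewer there is one more tool, called after ">>>" as name([rows], argument=value, ...), one row to a line, values as JSON. arm_command: Moves the arm, as the interface text tells. Its arguments: {"type":"object","properties":{"series":{"type":"array","items":{"type":"array","items":{"type":"array","items":{"type":"number"}}}},"newtons":{"type":"number"}},"required":["series"]}

```bash
mkdir -p pics; ls
python3 - <<'E'
from rig import bot
import cv2,numpy as np
for n in("scene","top"):
    p,d=bot.read_camera(n); cv2.imwrite(f"pics/{n}0.png",p[:,:,::-1]); np.save(f"pics/{n}0.npy",d)
    c=bot.get_calibration(n); print(n,c)
print(bot.get_obs(), bot.tip_reach)
E
```

```text
pics
scene {'mtx': array([[472.32341393,   0.        , 321.04231064],
       [  0.        , 472.32341393, 235.01399829],
       [  0.        ,   0.        ,   1.        ]]), 'R': array([[-0.73461499, -0.67809672,  0.02292737],
       [-0.36095095,  0.3619758 , -0.85946957],
       [ 0.57450434, -0.63965488, -0.5106725 ]]), 't': array([368.15765783, 244.18844852, 576.2821302 ])}
top {'mtx': array([[556.74844336,   0.        , 323.34078773],
       [  0.        , 556.74844336, 239.28084526],
       [  0.        ,   0.        ,   1.        ]]), 'R': array([[-0.00947612, -0.99995387,  0.00156698],
       [-0.99251247,  0.00921474, -0.12179528],
       [ 0.12177522, -0.0027094 , -0.99255401]]), 't': array([  -6.00757061,  548.18651543, 1103.07253169])}
{'time': 0.1, 'q': array([ 1.12583176,  0.41183618, -0.01267005,  1.59697798,  0.00560288,
        1.13431726, -0.08218659]), 'qvel': array([ 0.00043133, -0.00174117,  0.00186353, -0.00197128, -0.00038021,
        0.00091747,  0.00044605]), 'tau': array([ 3.18570754e-03, -6.01821542e+01,  6.84518907e-01, -3.00087690e+01,
        1.40107947e-02,  6.43175255e-03,  6.04689239e-05]), 'position': array([ 229.70578733, -580.73671253,  215.4200657 ]), 'tool_rot': array([-0.13190811, -0.69445388, -0.13293197,  0.69473963]), 'ft_force': array([-0.04317165,  0.08743724, -0.95439268]), 'moment': array([ 0.01239026, -0.05129907, -0.00559952]), 'finger_gap': 1.0016667335793987} 8.0
```

View pics/top0.png

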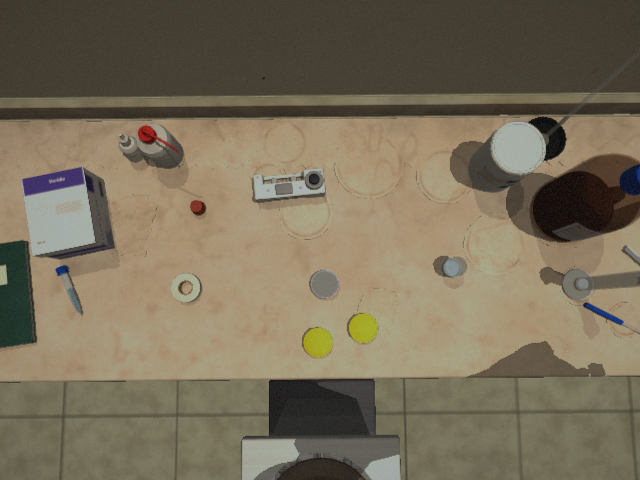

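View pics/scene0.png

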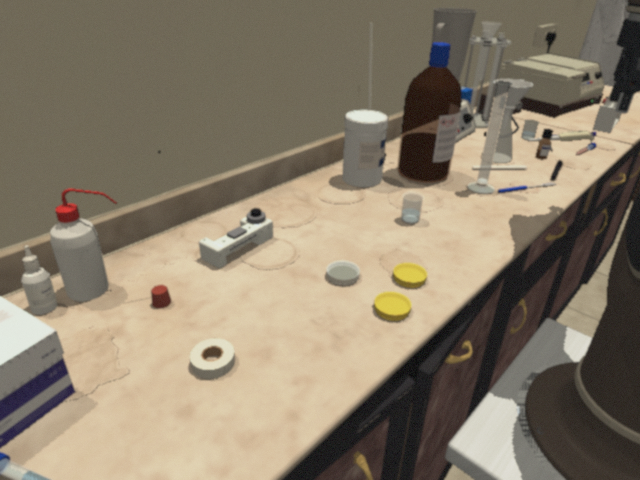

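The top view shows the clear/grey dish at (324,285). The yellow look-alikes are at (318,342) and (363,328), and they are not the target. The reader is at (289,184) with its black key at (314,178), and its open front faces down in the image, toward the robot. The tape is at (186,288), the stopper at (198,208) and the beaker at (452,267). Next I'll take an enlarged crop with measurements.

```bash
cat > h.py <<'E'
from rig import bot
import cv2,numpy as np
def px2w(n,u,v,z):
    c=bot.get_calibration(n); r=c["R"].T@np.linalg.inv(c["mtx"])@[u,v,1]; o=-c["R"].T@c["t"]
    return o+r*(z-o[2])/r[2]
def w2px(n,P):
    c=bot.get_calibration(n); q=c["mtx"]@(c["R"]@np.array(P,float)+c["t"]); return q[:2]/q[2]
def crop(n,img,u,v,w,h,s,name):
    x,y=int(u-w/2),int(v-h/2); cv2.imwrite(name,cv2.resize(img[y:y+h,x:x+w],None,fx=s,fy=s,interpolation=cv2.INTER_CUBIC)); return x,y
E
python3 - <<'E'
from h import *
p=cv2.imread("pics/top0.png"); d=np.load("pics/top0.npy")
print(crop("top",p,300,230,130,150,4,"pics/c1.png"))
# height map
c=bot.get_calibration("top"); v,u=np.mgrid[:480,:640]
X=np.stack([u,v,np.ones_like(u)],-1)@np.linalg.inv(c["mtx"]).T*d[...,None]; W=(X-c["t"])@c["R"]
np.save("pics/W.npy",W)
for (a,b) in [(324,285),(314,178),(283,187),(265,183),(186,276),(452,267),(340,250)]: print((a,b),W[b,a].round(1))
for nm,(x0,x1,y0,y1),(zl,zh) in [("dish",(300,350,262,305),(8,25)),("reader",(240,340,160,210),(30,70)),("keytop",(300,332,160,195),(51,90)),("tape",(165,210,265,310),(10,30)),("beaker",(430,475,245,290),(30,80))]:
    w=W[y0:y1,x0:x1].reshape(-1,3); w=w[(w[:,2]>zl)&(w[:,2]<zh)]
    if len(w)==0: print(nm,"none");continue
    r=cv2.minAreaRect(w[:,:2].astype(np.float32)); print(nm,len(w),w.mean(0).round(1),np.percentile(w[:,2],[5,50,95]).round(1),r)
E
```

```text
(235, 155)
(324, 285) [455.8 -11.7  13.9]
(314, 178) [670.    6.6  59.1]
(283, 187) [654.3  70.   48.8]
(265, 183) [673.5 111.5   2.3]
(186, 276) [476.9 272.   15.5]
(452, 267) [ 490.3 -275.9   15.6]
(340, 250) [528.9 -45.9   2.9]
dish 669 [457.8 -12.5  15.5] [11.9 15.4 19.1] ((457.9273681640625, -12.643022537231445), (59.450225830078125, 57.58660888671875), 89.88479614257812)
reader 1456 [656.7  55.   44.5] [36.5 42.4 60.9] ((663.1314697265625, 58.928489685058594), (55.50423049926758, 146.04112243652344), 5.544793128967285)
keytop 244 [667.    7.5  57.3] [51.6 55.6 65.5] ((668.00244140625, 6.848291397094727), (36.82809829711914, 35.255165100097656), 87.68293762207031)
tape 589 [453.2 271.8  18.1] [13.8 18.3 21.7] ((453.2086181640625, 271.8544921875), (59.286197662353516, 58.82160568237305), 64.00387573242188)
beaker 245 [ 490.  -278.8   49.1] [31.4 53.2 60.5] ((489.36199951171875, -276.17083740234375), (44.93737030029297, 43.95097351074219), 46.258052825927734)
```

View pics/c1.png

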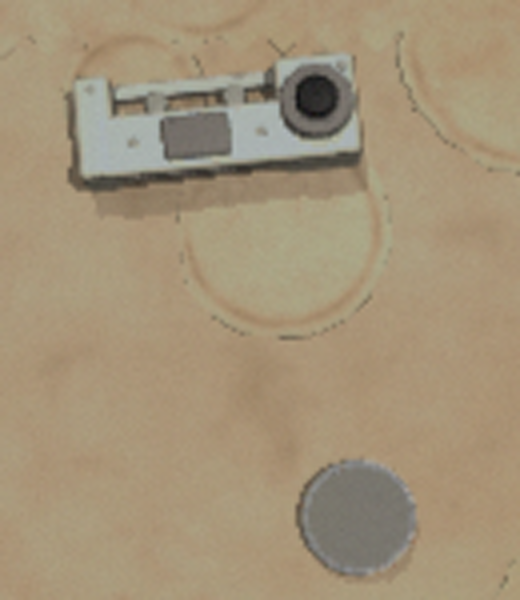

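The crop confirms one grey-white clear dish at full-image (324,284) and both pins behind the beam at (273.8,180.2) and (293.5,178.2). The key is at (314,179). Next I'll fit the reader pose to those points.

```bash
cat >> h.py <<'E'
from scipy.spatial.transform import Rotation as Ro
def R2(a): return np.array([[np.cos(a),-np.sin(a)],[np.sin(a),np.cos(a)]])
def down(yaw,flip=1): # tool x down, tool z along flip*push direction at yaw
    x=np.array([0,0,-1.]); z=flip*np.array([np.cos(yaw),np.sin(yaw),0]); return np.stack([x,np.cross(z,x),z],1)
def plan(P,Rt):
    o=bot.get_obs(); q=o["tool_rot"]; R=Ro.from_quat([q[1],q[2],q[3],q[0]]).as_matrix()
    print("from",o["position"].round(1),"shift",(R.T@(np.array(P)-o["position"])).round(1),"turn",np.degrees(Ro.from_matrix(R.T@Rt).as_rotvec()).round(1),"F",o["ft_force"].round(1),"gap",round(o["finger_gap"],3),"t",round(o["time"],2))
E
python3 - <<'E'
from h import *
from scipy.optimize import least_squares
M=[(-12,62,41),(-12,-84,41),(42,62,41),(42,-84,41),(29.5,20.6,18),(29.5,-20.6,18)]
C=np.array([(82,180),(361,153),(75,80),(351,54),(155,101),(234,93)])/4+[235,155]-.375
def f(p): return np.concatenate([w2px("top",[*(p[:2]+R2(p[2])@m[:2]),m[2]])-c for m,c in zip(M,C)])
s=least_squares(f,[647,68,.09]); p=s.x; print("reader",p.round(3),np.degrees(p[2]),s.fun.reshape(-1,2).round(2))
k=px2w("top",314,179.2,57); print("key",k, "reader frame",R2(p[2]).T@(k[:2]-p[:2]))
ds=px2w("top",358/4+235-.4,517/4+155-.4,15);print("dish",ds,R2(p[2]).T@(ds[:2]-p[:2]))
q=bot.get_obs()["tool_rot"];print(Ro.from_quat([q[1],q[2],q[3],q[0]]).as_matrix().round(2))
P1=p[:2]+R2(p[2])@[-90,0]; a=np.arctan2(*(P1-ds[:2])[::-1]); u=np.array([np.cos(a),np.sin(a)])
print("P1",P1,"ang",np.degrees(a)); T=ds[:2]-u*70
for fl in(1,-1): plan([*T,60],down(a,fl))
E
```

```text
reader [6.47495e+02 6.83650e+01 8.70000e-02] 4.971833668875537 [[-0.72  0.02]
 [ 0.58  0.06]
 [-1.1  -0.69]
 [ 0.55 -0.82]
 [ 0.44  0.64]
 [ 0.27  0.79]]
key [668.01553616   6.67385     57.        ] reader frame [ 15.09703917 -63.23755957]
dish [458.09980701 -11.88564589  15.        ] [-195.63734332  -63.53466574]
[[-0.    0.37 -0.93]
 [ 0.   -0.93 -0.37]
 [-1.   -0.    0.  ]]
P1 [557.83338587  60.56513258] ang 35.9962743277692
from [ 229.7 -580.7  215.4] shift [ 156.  -427.3 -353.9] turn [1.656e+02 1.000e-01 0.000e+00] F [-0.   0.1 -1. ] gap 1.002 t 0.1
from [ 229.7 -580.7  215.4] shift [ 156.  -427.3 -353.9] turn [-14.4  -0.    0.1] F [-0.   0.1 -1. ] gap 1.002 t 0.1
```

Run:
```python
from h import *
for u,v in[(318,342),(363,328)]: print(px2w("top",u,v,15))
a=np.radians(36); plan([458.1-50*np.cos(a),-11.9-50*np.sin(a),120],down(a,-1))
```

```text
[340.50649857   1.62581036  15.        ]
[367.70269826 -90.19497467  15.        ]
from [ 229.7 -580.7  215.4] shift [  96.  -432.3 -373.2] turn [-14.4  -0.    0.1] F [-0.   0.1 -1. ] gap 1.002 t 0.1
```

>>> arm_command([
  [[60,-432,-373,0,0,0,35],[60,-432,-373,0,0,0,35],[60,-432,-373,0,0,0,35],[60,-432,-373,0,0,0,35],[60,-432,-373,0,0,0,35]],
])

```text
time: 0.52
position: [298.2, -383.5, 193.9]
tool_rot: [-0.132, -0.695, -0.132, 0.695]
ft_force: [0.8, 0.7, 0.1]
finger_gap: 0.35
```

Run:
```python
from h import *
a=np.radians(36); plan([458.1-50*np.cos(a),-11.9-50*np.sin(a),120],down(a,-1))
```

```text
from [ 298.2 -383.5  193.9] shift [  74.  -274.3 -236.9] turn [-14.4   0.    0. ] F [0.8 0.7 0.1] gap 0.35 t 0.52
```

>>> arm_command([
  [[40,-274,-237,-7,0,0,35],[40,-274,-237,-14.4,0,0,35],[40,-274,-237,-14.4,0,0,35],[40,-274,-237,-14.4,0,0,35],[40,-274,-237,-14.4,0,0,35]],
])

```text
time: 0.93
position: [366.4, -188.2, 171.4]
tool_rot: [-0.218, -0.673, -0.218, 0.673]
ft_force: [1.0, -0.3, 0.2]
finger_gap: 0.352
```

Run:
```python
from h import *
a=np.radians(36); plan([458.1-50*np.cos(a),-11.9-50*np.sin(a),120],down(a,-1))
```

```text
from [ 366.4 -188.2  171.4] shift [  51.3  -88.8 -127.7] turn [-0.  0. -0.] F [ 1.  -0.3  0.2] gap 0.352 t 0.93
```

>>> arm_command([
  [[51,-89,-128,0,0,0,35],[51,-89,-128,0,0,0,35],[51,-89,-128,0,0,0,35],[51,-89,-128,0,0,0,35],[51,-89,-128,0,0,0,35]],
])

```text
time: 1.35
position: [418.7, -35.7, 119.1]
tool_rot: [0.22, 0.672, 0.222, -0.671]
ft_force: [0.8, 1.2, -0.7]
finger_gap: 0.349
```

Run:
```python
from h import *
a=np.radians(36); plan([458.1-50*np.cos(a),-11.9-50*np.sin(a),26],down(a,-1))
```

```text
from [418.7 -35.7 119.1] shift [93.1  4.1  4.3] turn [ 0.5 -0.1  0.2] F [ 0.8  1.2 -0.7] gap 0.349 t 1.35
```

>>> arm_command([
  [[40,0,0,0,0,0,35],[70,0,0,0,0,0,35],[92,0,0,0,0,0,35],[92,0,0,0,0,0,35],[92,0,0,0,0,0,35]],
])

```text
time: 1.77
position: [416.7, -42.7, 28.0]
tool_rot: [-0.218, -0.671, -0.219, 0.673]
ft_force: [0.3, -0.1, 0.8]
finger_gap: 0.351
```

Run:
```python
from h import *
p,d=bot.read_camera("scene"); p=p[:,:,::-1].copy(); u,v=w2px("scene",[430,-25,20])
print(crop("scene",p,u,v,160,120,5,"pics/c2.png"))
a=np.radians(36); plan([458.1-50*np.cos(a),-11.9-50*np.sin(a),14],down(a,-1))
print(bot.tip_reach)
```

```text
(280, 210)
from [417.9 -42.8  29. ] shift [15.  -1.4 -0.7] turn [-0.  0.  0.] F [1.  0.6 0.2] gap 0.352 t 1.82
8.0
```

View pics/c2.png

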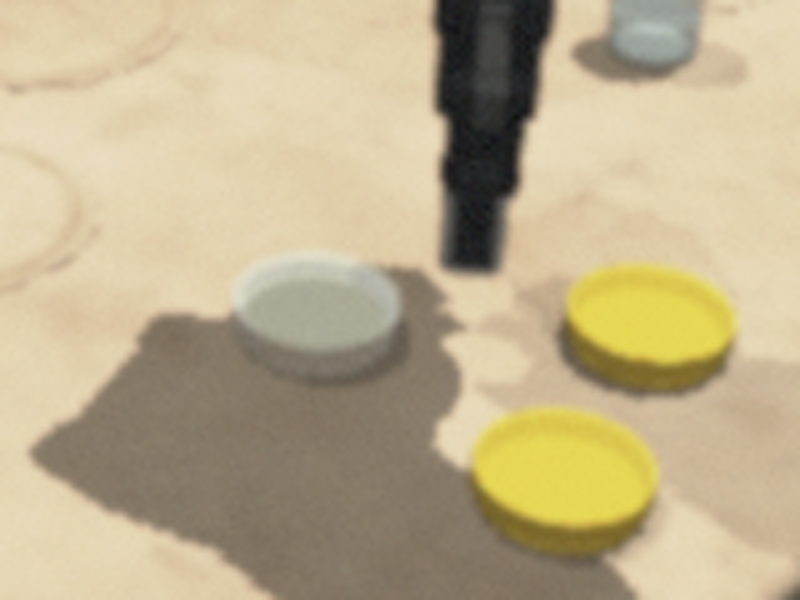

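Run:
```python
from h import *
c=bot.get_calibration("scene");print("cam",-c["R"].T@c["t"])
t=np.array([417.9,-42.8]); l=np.array([-.588,.809]); f=np.array([.809,.588])
for z in(0,10,20):
  for s in(1,-1):
    for k in (11,-11): print(z,s,k,((w2px("scene",[*(t+l*s*22+f*k),z])-[280,210])*5).round())
```

```text
cam [ 27.51760043 529.8778665  495.72308928]
0 1 11 [425. 377.]
0 1 -11 [488. 383.]
0 -1 11 [429. 305.]
0 -1 -11 [489. 310.]
10 1 11 [427. 354.]
10 1 -11 [490. 359.]
10 -1 11 [431. 283.]
10 -1 -11 [492. 288.]
20 1 11 [429. 330.]
20 1 -11 [493. 336.]
20 -1 11 [433. 260.]
20 -1 -11 [494. 265.]
```

Run:
```python
from h import *
for n in("scene","top"):
  p,d=bot.read_camera(n); c=bot.get_calibration(n); v,u=np.mgrid[:480,:640]
  W=((np.stack([u,v,np.ones_like(u)],-1)@np.linalg.inv(c["mtx"]).T*d[...,None])-c["t"])@c["R"]
  if n=="scene":
    for y in (200,220,240,250,258,264,270,280): print(y,[W[int(210+y/5),int(280+x/5)].round(0).tolist() for x in(455,475,490)])
  cv2.imwrite("pics/t3.png",p[:,:,::-1])
```

```text
200 [[407.0, -17.0, 77.0], [405.0, -25.0, 74.0], [397.0, -23.0, 79.0]]
220 [[28.0, 530.0, 496.0], [401.0, -21.0, 70.0], [396.0, -23.0, 71.0]]
240 [[404.0, -14.0, 64.0], [402.0, -24.0, 60.0], [396.0, -24.0, 63.0]]
250 [[404.0, -16.0, 59.0], [400.0, -21.0, 59.0], [396.0, -24.0, 59.0]]
258 [[406.0, -19.0, 55.0], [401.0, -23.0, 55.0], [396.0, -24.0, 57.0]]
264 [[405.0, -17.0, 54.0], [400.0, -22.0, 55.0], [400.0, -31.0, 50.0]]
270 [[409.0, -23.0, 45.0], [403.0, -27.0, 47.0], [400.0, -31.0, 46.0]]
280 [[444.0, -75.0, -1.0], [438.0, -80.0, -1.0], [433.0, -81.0, 1.0]]
```

The fingertips appear at z≈46 in the scene depth, although the arm reads TCP z=29 (8 mm reach would put them at 21). I'll descend in steps and check force and vision each time.

>>> arm_command([
  [[7,0,0,0,0,0,35],[14,0,0,0,0,0,35],[14,0,0,0,0,0,35]],
])

```text
time: 2.17
position: [417.5, -43.1, 14.0]
tool_rot: [-0.218, -0.672, -0.218, 0.673]
ft_force: [0.2, 0.1, -0.8]
finger_gap: 0.35
```

Run:
```python
from h import *
p,d=bot.read_camera("scene"); p=p[:,:,::-1].copy(); 
im=cv2.resize(p[210:330,280:440],None,fx=4,fy=4,interpolation=cv2.INTER_CUBIC)
p2,_=bot.read_camera("top"); u,v=w2px("top",[440,-25,20]).astype(int); print(u,v)
im2=cv2.resize(p2[v-60:v+60,u-20:u+20,::-1],None,fx=4,fy=4,interpolation=cv2.INTER_CUBIC)
cv2.imwrite("pics/c3.png",np.hstack([im,im2]))
c=bot.get_calibration("scene"); v,u=np.mgrid[:480,:640]
W=((np.stack([u,v,np.ones_like(u)],-1)@np.linalg.inv(c["mtx"]).T*d[...,None])-c["t"])@c["R"]
for y in range(258,276): print(y,W[y,372:382:3].round(0).tolist())
o=bot.get_obs(); print(o["position"],o["ft_force"])
```

```text
330 292
258 [[404.0, -18.0, 62.0], [402.0, -24.0, 60.0], [396.0, -24.0, 63.0], [446.0, -109.0, -0.0]]
259 [[404.0, -18.0, 61.0], [401.0, -23.0, 59.0], [396.0, -24.0, 61.0], [443.0, -104.0, 1.0]]
260 [[404.0, -19.0, 58.0], [399.0, -20.0, 59.0], [396.0, -24.0, 60.0], [441.0, -102.0, 1.0]]
261 [[403.0, -17.0, 57.0], [400.0, -21.0, 57.0], [397.0, -26.0, 56.0], [438.0, -98.0, 2.0]]
262 [[403.0, -18.0, 54.0], [400.0, -22.0, 54.0], [395.0, -23.0, 56.0], [438.0, -98.0, -0.0]]
263 [[403.0, -18.0, 53.0], [400.0, -22.0, 53.0], [395.0, -25.0, 53.0], [435.0, -94.0, 1.0]]
264 [[403.0, -19.0, 50.0], [399.0, -22.0, 51.0], [399.0, -30.0, 46.0], [433.0, -91.0, 1.0]]
265 [[403.0, -18.0, 48.0], [398.0, -21.0, 50.0], [398.0, -29.0, 45.0], [432.0, -90.0, -0.0]]
266 [[404.0, -20.0, 45.0], [400.0, -23.0, 46.0], [398.0, -30.0, 43.0], [430.0, -87.0, -0.0]]
267 [[404.0, -21.0, 43.0], [400.0, -24.0, 43.0], [398.0, -29.0, 41.0], [427.0, -84.0, 0.0]]
268 [[403.0, -19.0, 42.0], [399.0, -22.0, 43.0], [400.0, -32.0, 37.0], [426.0, -81.0, 0.0]]
269 [[403.0, -20.0, 40.0], [399.0, -22.0, 40.0], [399.0, -32.0, 35.0], [423.0, -78.0, 0.0]]
270 [[402.0, -19.0, 38.0], [398.0, -22.0, 39.0], [398.0, -30.0, 35.0], [422.0, -77.0, -1.0]]
271 [[407.0, -26.0, 31.0], [403.0, -29.0, 31.0], [397.0, -30.0, 33.0], [419.0, -72.0, 2.0]]
272 [[431.0, -61.0, -1.0], [426.0, -64.0, -0.0], [422.0, -68.0, -0.0], [419.0, -73.0, -1.0]]
273 [[428.0, -57.0, 0.0], [424.0, -60.0, 1.0], [420.0, -65.0, 0.0], [416.0, -68.0, 1.0]]
274 [[427.0, -56.0, -1.0], [422.0, -59.0, -0.0], [419.0, -64.0, -1.0], [415.0, -67.0, -0.0]]
275 [[424.0, -52.0, -0.0], [420.0, -55.0, 1.0], [415.0, -59.0, 1.0], [413.0, -64.0, -0.0]]
[417.53553952 -42.85559807  14.40769815] [0.75781038 0.0512833  0.59953195]
```

View pics/c3.png

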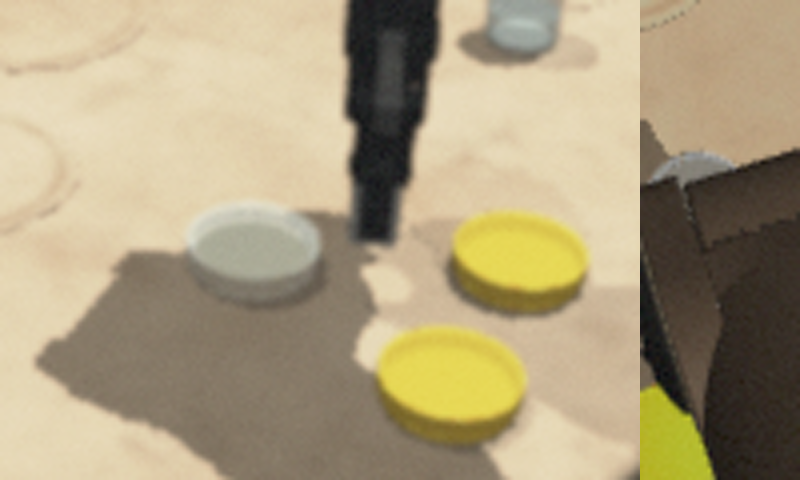

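The fingertips are now at z≈32, 13–14 mm lower as commanded, and still clear of the counter and of all the dishes. I'll keep going down and watch the force.

>>> arm_command([
  [[6,0,0,0,0,0,35],[12,0,0,0,0,0,35],[12,0,0,0,0,0,35]],
])

```text
time: 2.52
position: [417.2, -42.8, 1.5]
tool_rot: [-0.218, -0.672, -0.219, 0.673]
ft_force: [0.7, -0.0, -0.2]
finger_gap: 0.347
```

>>> arm_command([
  [[3,0,0,0,0,0,35],[6,0,0,0,0,0,35],[6,0,0,0,0,0,35]],
])

```text
time: 2.77
position: [417.5, -42.7, -4.0]
tool_rot: [-0.218, -0.672, -0.219, 0.673]
ft_force: [0.1, -0.4, -0.5]
finger_gap: 0.352
```

```bash
cat >> h.py <<'E'
def Wmap(n):
  p,d=bot.read_camera(n); c=bot.get_calibration(n); v,u=np.mgrid[:480,:640]
  return p[:,:,::-1].copy(),((np.stack([u,v,np.ones_like(u)],-1)@np.linalg.inv(c["mtx"]).T*d[...,None])-c["t"])@c["R"]
E
python3 - <<'E'
from h import *
p,W=Wmap("scene")
for y in range(268,284): print(y,W[y,372:380:3].round(0).tolist())
o=bot.get_obs(); print(o["position"],o["ft_force"])
E
```

```text
268 [[404.0, -21.0, 40.0], [399.0, -23.0, 42.0], [398.0, -29.0, 39.0]]
269 [[402.0, -18.0, 41.0], [398.0, -22.0, 41.0], [398.0, -31.0, 36.0]]
270 [[402.0, -18.0, 39.0], [398.0, -22.0, 39.0], [397.0, -29.0, 35.0]]
271 [[402.0, -19.0, 36.0], [398.0, -22.0, 37.0], [399.0, -32.0, 31.0]]
272 [[402.0, -19.0, 34.0], [399.0, -23.0, 34.0], [399.0, -32.0, 29.0]]
273 [[403.0, -21.0, 31.0], [398.0, -22.0, 32.0], [397.0, -31.0, 28.0]]
274 [[402.0, -19.0, 30.0], [397.0, -21.0, 32.0], [397.0, -30.0, 27.0]]
275 [[404.0, -22.0, 26.0], [398.0, -22.0, 28.0], [396.0, -30.0, 25.0]]
276 [[403.0, -22.0, 24.0], [398.0, -23.0, 26.0], [397.0, -31.0, 22.0]]
277 [[403.0, -21.0, 22.0], [396.0, -21.0, 26.0], [398.0, -33.0, 19.0]]
278 [[402.0, -20.0, 21.0], [397.0, -23.0, 22.0], [398.0, -32.0, 17.0]]
279 [[406.0, -27.0, 13.0], [397.0, -23.0, 20.0], [397.0, -31.0, 16.0]]
280 [[405.0, -25.0, 13.0], [401.0, -29.0, 13.0], [407.0, -48.0, -0.0]]
281 [[414.0, -39.0, -1.0], [409.0, -42.0, -0.0], [405.0, -44.0, 1.0]]
282 [[411.0, -35.0, 0.0], [406.0, -38.0, 1.0], [404.0, -43.0, -0.0]]
283 [[408.0, -32.0, 1.0], [405.0, -37.0, -0.0], [402.0, -41.0, -0.0]]
[417.53901394 -42.73356785  -3.76734027] [ 0.08707384 -0.03757223  0.35913055]
```

>>> arm_command([
  [[4,0,0,0,0,0,35],[8,0,0,0,0,0,35],[8,0,0,0,0,0,35]],
])

```text
time: 3.07
position: [417.4, -42.8, -12.1]
tool_rot: [-0.218, -0.672, -0.219, 0.673]
ft_force: [-0.2, -0.4, 0.5]
finger_gap: 0.349
```

Run:
```python
from h import *
a=np.radians(36); plan([557.8-37*np.cos(a),60.6-37*np.sin(a),-12],down(a,-1))
```

```text
from [417.4 -42.8 -12.1] shift [  -0.2   -1.2 -137.3] turn [-0.  0.  0.] F [-0.2 -0.4  0.5] gap 0.349 t 3.07
```

First a short push, then I'll check.

>>> arm_command([
  [[0,-1.2,-5,0,0,0,35],[0,-1.2,-11,0,0,0,35],[0,-1.2,-18,0,0,0,35],[0,-1.2,-26,0,0,0,35],[0,-1.2,-32,0,0,0,35]],
])

```text
time: 3.48
position: [444.3, -22.1, -11.3]
tool_rot: [0.219, 0.673, 0.219, -0.672]
ft_force: [-0.2, 0.3, -0.0]
finger_gap: 0.349
```

Run:
```python
from h import *
p,W=Wmap("scene"); u,v=w2px("scene",[460,-10,15]); 
cv2.imwrite("pics/c4.png",cv2.resize(p[210:330,270:430],None,fx=4,fy=4,interpolation=cv2.INTER_CUBIC))
a=np.radians(36); plan([557.8-37*np.cos(a),60.6-37*np.sin(a),-12],down(a,-1))
```

```text
from [445.3 -21.4 -11.2] shift [ 1.100e+00 -1.000e-01 -1.022e+02] turn [ 0.1 -0.1 -0. ] F [2.1 0.5 0.6] gap 0.35 t 3.53
```

View pics/c4.png

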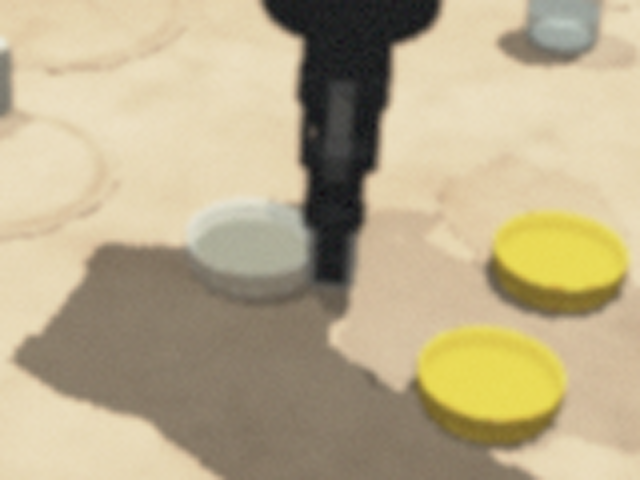

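The fingers, tip at crop (332,283), are low behind the dish at crop (252,245), and the dish has started to move flat. I'll continue the push.

>>> arm_command([
  [[0,0,-8,0,0,0,35],[0,0,-18,0,0,0,35],[0,0,-28,0,0,0,35],[0,0,-38,0,0,0,35],[0,0,-48,0,0,0,35]],
])

```text
time: 3.95
position: [482.9, 6.0, -11.4]
tool_rot: [0.218, 0.673, 0.219, -0.672]
ft_force: [0.2, 0.8, 0.1]
finger_gap: 0.348
```

>>> arm_command([
  [[0,0,-10,0,0,0,35],[0,0,-20,0,0,0,35],[0,0,-30,0,0,0,35],[0,0,-40,0,0,0,35],[0,0,-47,0,0,0,35]],
])

```text
time: 4.37
position: [521.0, 33.8, -11.4]
tool_rot: [0.219, 0.673, 0.219, -0.672]
ft_force: [1.2, 0.0, 1.0]
finger_gap: 0.344
```

```bash
cat > dish.py <<'E'
from h import *
def dish(p=None):
    # pale dish lid in scene: pick pixels at height 8..20 near expected area, not dark, fit circle r=30
    p,W=Wmap("scene"); m=(W[...,2]>9)&(W[...,2]<19)&(W[...,0]>440)&(W[...,0]<700)&(abs(W[...,1])<110)&(p.sum(2)>220)
    n,l,s,c=cv2.connectedComponentsWithStats(m.astype(np.uint8)); i=1+np.argmax(s[1:,4]); w=W[l==i]; (a,r)=cv2.minEnclosingCircle(w[:,:2].astype(np.float32))
    print("blob",s[i],c[i].round(1),"mean",w.mean(0).round(1),"circ",np.round(a,1),round(r,1)); return p,W
E
python3 - <<'E'
from dish import *
p,W=dish()
a=np.radians(36); plan([557.8-37*np.cos(a),60.6-37*np.sin(a),-12],down(a,-1))
cv2.imwrite("pics/c5.png",cv2.resize(p[180:300,200:360],None,fx=4,fy=4,interpolation=cv2.INTER_CUBIC))
E
```

```text
blob [264 256  30  22 517] [278.6 266.5] mean [548.   61.5  14.7] circ [547.7  56.7] 31.8
from [522.   34.7 -11.3] shift [ 0.7  0.1 -7.2] turn [ 0.1 -0.1 -0. ] F [ 2.2  0.6 -0.3] gap 0.35 t 4.42
```

View pics/c5.png

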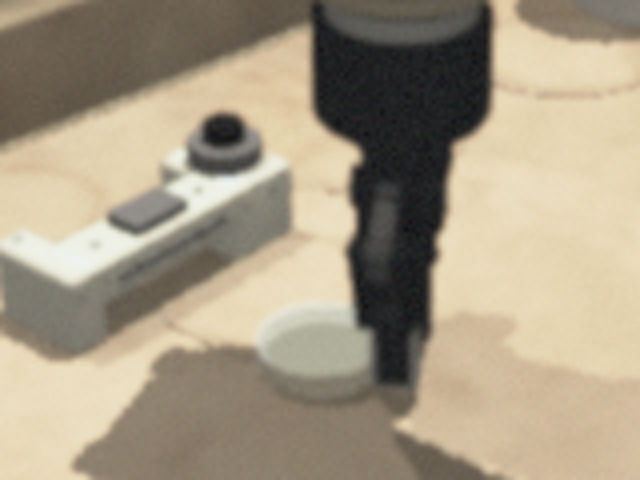

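>>> arm_command([
  [[0,0,-4,0,0,0,35],[0,0,-7,0,0,0,35],[0,0,5,0,0,0,35],[0,0,20,0,0,0,35],[0,0,40,0,0,0,35]],
])

```text
time: 4.83
position: [486.8, 9.1, -11.5]
tool_rot: [0.219, 0.673, 0.219, -0.672]
ft_force: [0.4, -1.0, 0.2]
finger_gap: 0.35
```

Run:
```python
from dish import *
p,W=dish()
p2,W2=Wmap("top")
w=W2[(W2[...,2]>9)&(W2[...,2]<22)&(W2[...,0]>500)&(W2[...,0]<620)&(abs(W2[...,1]-60)<60)]
print(len(w),w.mean(0),cv2.minEnclosingCircle(w[:,:2].astype(np.float32)))
Y=np.radians(5); plan([0,0,0],down(Y,-1))
```

```text
blob [261 255  33  23 581] [277.1 265.6] mean [551.8  61.8  14.7] circ [554.7  59.3] 31.9
210 [570.72118087  63.01120671  15.45124314] ((564.1826782226562, 61.056392669677734), 27.247713088989258)
from [483.4   6.2 -11.9] shift [  -9.9 -278.1  395.5] turn [30.8  0.3 -0. ] F [-0.3 -0.1  0.3] gap 0.347 t 4.93
```

Run:
```python
from h import *
plan([500,55.5,-12],down(.0868,-1))
```

```text
from [483.4   6.2 -11.9] shift [ -0.1 -30.3 -42.4] turn [30.9  0.3 -0. ] F [-0.3 -0.1  0.3] gap 0.347 t 4.93
```

>>> arm_command([
  [[0,-10,-8,7,0,0,35],[0,-20,-20,14,0,0,35],[0,-30,-30,21,0,0,35],[0,-30,-38,28,0,0,35],[0,-30,-42,31,0,0,35]],
])

```text
time: 5.35
position: [504.1, 59.4, -11.2]
tool_rot: [0.029, 0.707, 0.029, -0.706]
ft_force: [-0.4, -0.9, -0.3]
finger_gap: 0.349
```

>>> arm_command([
  [[0,0,0,0,0,0,35],[0,0,0,0,0,0,35]],
])

```text
time: 5.52
position: [503.5, 58.0, -11.5]
tool_rot: [-0.032, -0.706, -0.031, 0.706]
ft_force: [-0.5, -0.0, -0.0]
finger_gap: 0.351
```

Run:
```python
from dish import *
dish()
c,s=np.cos(.0868),np.sin(.0868)
plan([647.5-37*c-25*c,68.4-62*s,-12],down(.0868,-1))
```

```text
blob [261 257  23  20 257] [270.2 268.4] mean [554.5  75.9  14.4] circ [555.3  65.4] 29.9
from [503.3  57.7 -11.5] shift [  0.5   2.1 -82.6] turn [ 0.1  0.  -0. ] F [-0.8  0.5  0.1] gap 0.352 t 5.57
```

>>> arm_command([
  [[0.3,2,-5,0,0,0,35],[0.3,2,-12,0,0,0,35],[0.3,2,-20,0,0,0,35],[0.3,2,-29,0,0,0,35],[0.3,2,-38,0,0,0,35]],
])

```text
time: 5.98
position: [543.1, 59.4, -11.7]
tool_rot: [0.031, 0.707, 0.031, -0.706]
ft_force: [0.3, -0.4, 0.1]
finger_gap: 0.351
```

>>> arm_command([
  [[0,0,-9,0,0,0,35],[0,0,-18,0,0,0,35],[0,0,-27,0,0,0,35],[0,0,-36,0,0,0,35],[0,0,-43,0,0,0,35]],
])

```text
time: 6.4
position: [585.8, 63.5, -11.8]
tool_rot: [0.031, 0.707, 0.031, -0.706]
ft_force: [-0.5, 0.1, 0.1]
finger_gap: 0.347
```

Run:
```python
from dish import *
p,W=dish()
c,s=np.cos(.0868),np.sin(.0868)
plan([647.5-37*c,68.4-37*s,-12],down(.0868,-1))
cv2.imwrite("pics/c6.png",cv2.resize(p[180:300,180:340],None,fx=4,fy=4,interpolation=cv2.INTER_CUBIC))
```

```text
blob [234 249  17  15 169] [241.8 256.5] mean [620.   86.9  14.4] circ [615.8  84.1] 27.8
from [587.2  63.6 -11.6] shift [  0.4   0.4 -23.5] turn [ 0.  -0.1  0. ] F [2.  0.4 1.1] gap 0.347 t 6.45
```

View pics/c6.png

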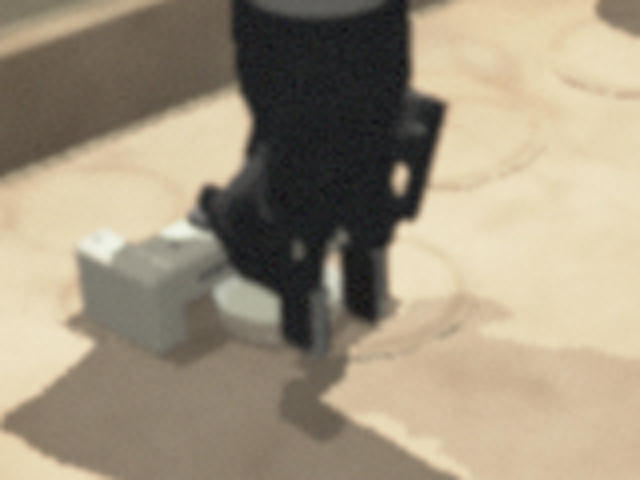

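The dish is entering flat under the beam at crop (255,300). To clear the beam cover with the gripper body, I'll back off 4 mm, raise 4 mm, then finish slowly.

>>> arm_command([
  [[0,0,4,0,0,0,35],[-4,0,4,0,0,0,35],[-4,0,-4,0,0,0,35],[-4,0,-10,0,0,0,35],[-4,0,-14,0,0,0,35]],
])

```text
time: 6.87
position: [599.8, 64.6, -7.4]
tool_rot: [0.031, 0.707, 0.031, -0.706]
ft_force: [0.4, 0.1, 0.3]
finger_gap: 0.345
```

>>> arm_command([
  [[0,0,-2,0,0,0,35],[0,0,-4,0,0,0,35],[0,0,-5,0,0,0,35],[0,0,-5,0,0,0,35]],
])

```text
time: 7.2
position: [603.6, 65.0, -7.9]
tool_rot: [-0.031, -0.706, -0.031, 0.706]
ft_force: [-0.4, -0.0, -0.3]
finger_gap: 0.349
```

Run:
```python
from dish import *
p,W=dish()
c,s=np.cos(.0868),np.sin(.0868)
plan([647.5-37*c,68.4-37*s,-8],down(.0868,-1))
p2,_=Wmap("top")
cv2.imwrite("pics/c7.png",np.hstack([cv2.resize(q,None,fx=4,fy=4,interpolation=cv2.INTER_CUBIC) for q in(p[190:290,190:290],p2[140:240,240:340])]))
```

```text
blob [229 249  15  11 105] [237.2 254.5] mean [631.5  88.4  14.1] circ [633.4  85.7] 16.6
from [603.5  65.   -7.9] shift [ 0.1  0.4 -7.1] turn [0. 0. 0.] F [-0.  -0.3  0. ] gap 0.352 t 7.25
```

View pics/c7.png

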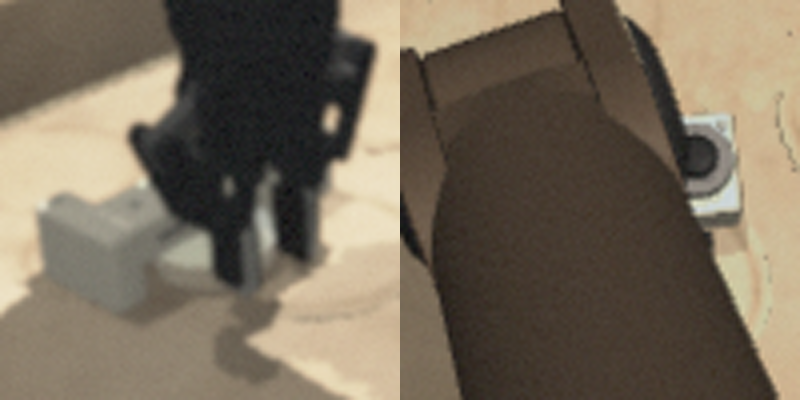

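The dish is partly under the beam, there is no contact force, and the key is untouched. I'll advance in 1 mm rows.

>>> arm_command([
  [[0,0,-1,0,0,0,35],[0,0,-2,0,0,0,35],[0,0,-3,0,0,0,35],[0,0,-4,0,0,0,35],[0,0,-4,0,0,0,35]],
])

```text
time: 7.72
position: [607.8, 65.3, -7.7]
tool_rot: [0.031, 0.707, 0.031, -0.706]
ft_force: [-0.6, 0.3, 0.9]
finger_gap: 0.353
```

>>> arm_command([
  [[0,0,-1,0,0,0,35],[0,0,-2,0,0,0,35],[0,0,-2,0,0,0,35]],
])

```text
time: 7.97
position: [609.8, 65.5, -7.7]
tool_rot: [0.031, 0.707, 0.031, -0.706]
ft_force: [-0.4, -0.2, 0.6]
finger_gap: 0.35
```

>>> arm_command([
  [[0,0,-1,0,0,0,35],[0,0,-1,0,0,0,35],[0,0,-1,0,0,0,35]],
])

```text
time: 8.22
position: [610.6, 65.5, -7.8]
tool_rot: [0.031, 0.706, 0.031, -0.706]
ft_force: [0.5, 0.4, 0.7]
finger_gap: 0.346
```

>>> arm_command([
  [[0,0,-1,0,0,0,35],[0,0,-1,0,0,0,35],[0,0,-2,0,0,0,35],[0,0,-2,0,0,0,35]],
])

```text
time: 8.55
position: [612.6, 65.7, -7.8]
tool_rot: [-0.031, -0.706, -0.031, 0.707]
ft_force: [-0.3, -0.3, 1.0]
finger_gap: 0.348
```

>>> arm_command([
  [[0,0,-1,0,0,0,35],[0,0,-1,0,0,0,35]],
])

```text
time: 8.72
position: [613.0, 65.8, -7.9]
tool_rot: [-0.031, -0.706, -0.031, 0.707]
ft_force: [-2.2, -0.2, 1.6]
finger_gap: 0.35
```

Run:
```python
from dish import *
p,W=Wmap("scene")
print([bot.get_obs()["ft_force"].round(1).tolist()])
# pose of visible lid left edge: predicted pixel for seated lid
o=np.array([647.5,68.4])
cx=[(w2px("scene",[*(o+R2(.0868)@[30*np.cos(t)-e,30*np.sin(t)]),15])-[190,190])*6 for e in(0,5) for t in np.linspace(np.pi/2,np.pi,7)]
im=cv2.resize(p[190:290,190:290],None,fx=6,fy=6,interpolation=cv2.INTER_CUBIC)
for i,c in enumerate(cx): cv2.circle(im,tuple(c.astype(int)),2,(0,0,255) if i<7 else (255,0,0),-1)
cv2.imwrite("pics/c8.png",im)
```

```text
[[-2.1, 0.1, 1.4]]
```

View pics/c8.png

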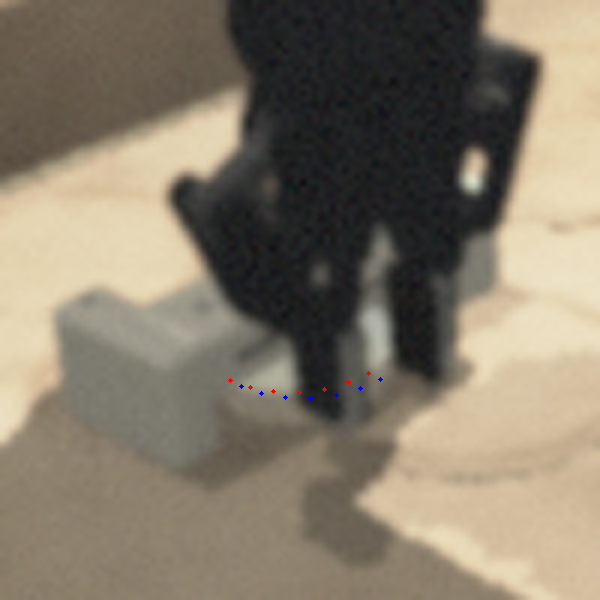

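Resistance has started (Fx −2 N) about where seating was predicted. One more mm to seat it firmly, then back off and look.

>>> arm_command([
  [[0,0,-1,0,0,0,35],[0,0,-1,0,0,0,35],[0,0,-1,0,0,0,35]],
])

```text
time: 9.02
position: [613.3, 65.9, -8.0]
tool_rot: [-0.031, -0.706, -0.031, 0.707]
ft_force: [-6.0, 0.8, 2.3]
finger_gap: 0.347
```

>>> arm_command([
  [[0,0,2,0,0,0,35],[0,0,15,0,0,0,35],[0,0,45,0,0,0,35],[-30,0,75,0,0,0,35],[-70,0,110,0,0,0,35]],
])

```text
time: 9.43
position: [510.5, 56.7, 51.8]
tool_rot: [-0.031, -0.705, -0.031, 0.708]
ft_force: [0.1, -0.6, 1.0]
finger_gap: 0.35
```

>>> arm_command([
  [[-30,0,40,0,0,0,0],[-60,0,80,0,0,0,0],[-90,0,100,0,0,0,0],[-100,0,100,0,0,0,0]],
])

```text
time: 9.77
position: [410.6, 47.9, 155.4]
tool_rot: [0.031, 0.707, 0.031, -0.706]
ft_force: [-0.9, 0.6, -0.4]
finger_gap: 0.002
```

Run:
```python
from dish import *
o=np.array([647.5,68.4]); ims=[]
for n,(x,y) in(("scene",(190,190)),("top",(240,150))):
    p,W=Wmap(n); im=cv2.resize(p[y:y+80,x:x+100],None,fx=4,fy=4,interpolation=cv2.INTER_CUBIC); cv2.imwrite(f"pics/{n}8.png",p)
    for t in np.linspace(np.pi/2,1.5*np.pi,13): cv2.circle(im,tuple(((w2px(n,[*(o+R2(.0868)@[30*np.cos(t),30*np.sin(t)]),15])-[x,y])*4+2).astype(int)),1,(0,0,255),-1)
    ims.append(im)
cv2.imwrite("pics/c9.png",np.hstack(ims)); print(bot.get_obs()["position"])
```

```text
[414.77190335  48.42196425 156.47200892]
```

View pics/c9.png

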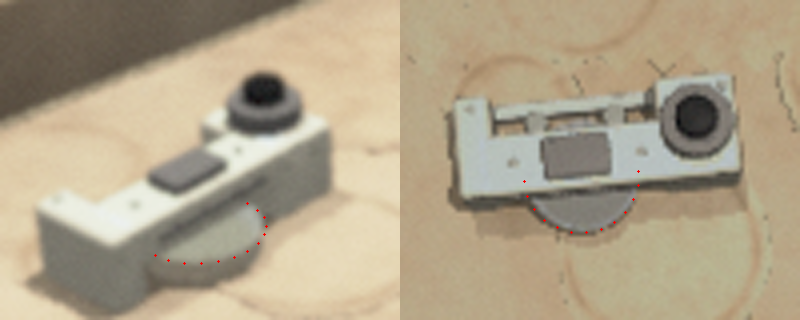

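The dish's front rim matches the predicted seated outline in both views: scene crop (265,235), top crop (580,233). It took 6 N against the stops. Next is the key: triangulate its top, then go above it with the fingers shut.

Run:
```python
from h import *
res=[]
A=[];b=[]
for n,(x0,x1,y0,y1) in(("scene",(240,275,200,225)),("top",(300,330,165,195))):
    p=cv2.imread(f"pics/{n}8.png"); m=(p[y0:y1,x0:x1].max(2)<55).astype(np.uint8)
    k,l,s,c=cv2.connectedComponentsWithStats(m); i=1+np.argmax(s[1:,4]); uv=c[i]+[x0,y0]; print(n,s[i],uv)
    ca=bot.get_calibration(n); A.append(ca["mtx"]@np.c_[ca["R"],ca["t"]]); b.append(uv.reshape(2,1))
P=cv2.triangulatePoints(A[0],A[1],b[0],b[1]); print((P[:3]/P[3]).ravel())
_,W=Wmap("top"); print("depth z",W[176:182,311:317,2].round(0))
plan([668,6.7,130],down(.0868,-1))
```

```text
scene [12 10  8  6 45] [255.42222222 212.55555556]
top [ 9  9 10 10 78] [313.26923077 178.51282051]
[669.59937709   8.41784566  57.59634952]
depth z [[  68.   67.   65.   67. 1162.   67.]
 [  67.   62.   63.   58. 1162.   65.]
 [  64.   66.   62.   63.   66.   61.]
 [  65.   65.   65.   63.   62.   64.]
 [  61.   63.   64.   63.   63.   65.]
 [  67.   67.   65.   64.   64.   66.]]
from [415.   48.4 154.9] shift [  26.4   63.4 -248.3] turn [-0.  -0.3 -0. ] F [ 0.1 -0.   0.4] gap 0.003 t 9.92
```

>>> arm_command([
  [[5,63,-247,0,0,0,0],[5,63,-247,0,0,0,0],[5,63,-247,0,0,0,0],[5,63,-247,0,0,0,0],[5,63,-247,0,0,0,0]],
])

```text
time: 10.33
position: [621.4, 13.9, 146.9]
tool_rot: [-0.031, -0.706, -0.031, 0.707]
ft_force: [1.0, 0.9, 0.5]
finger_gap: -0.001
```

Run:
```python
from h import *
print(px2w("top",313.4,178.6,64))
plan([667,7.5,130],down(.0868,-1))
```

```text
[667.62285849   7.7790717   64.        ]
from [621.4  13.9 146.9] shift [ 16.8  10.4 -44.9] turn [ 0.  0. -0.] F [1.  0.9 0.5] gap -0.001 t 10.33
```

>>> arm_command([
  [[0,10,-42,0,0,0,0],[5,10,-45,0,0,0,0],[20,10,-45,0,0,0,0],[25,10,-45,0,0,0,0],[25,10,-45,0,0,0,0]],
])

```text
time: 10.75
position: [663.3, 8.5, 120.3]
tool_rot: [-0.031, -0.705, -0.031, 0.708]
ft_force: [-0.5, -0.2, -0.2]
finger_gap: -0.0
```

Run:
```python
from h import *
plan([667.5,7.6,110],down(.0868,-1))
p,W=Wmap("scene"); u,v=w2px("scene",[667,7,90]).astype(int); print(u,v)
for y in range(v-12,v+22,2): print(y,W[y,u-3:u+4:3].round(0).tolist())
cv2.imwrite("pics/c10.png",cv2.resize(p[150:250,200:300],None,fx=5,fy=5,interpolation=cv2.INTER_CUBIC))
```

```text
from [663.3   8.5 120.3] shift [10.3  1.2 -4.1] turn [0.  0.3 0. ] F [-0.5 -0.2 -0.2] gap -0.0 t 10.75
256 197
185 [[817.0, -107.0, 31.0], [819.0, -118.0, 27.0], [819.0, -128.0, 24.0]]
187 [[818.0, -108.0, 25.0], [821.0, -120.0, 21.0], [818.0, -127.0, 19.0]]
189 [[819.0, -109.0, 20.0], [818.0, -117.0, 17.0], [819.0, -127.0, 14.0]]
191 [[817.0, -107.0, 16.0], [820.0, -119.0, 11.0], [816.0, -124.0, 11.0]]
193 [[818.0, -107.0, 10.0], [815.0, -114.0, 9.0], [822.0, -128.0, 2.0]]
195 [[821.0, -109.0, 3.0], [818.0, -116.0, 2.0], [810.0, -119.0, 4.0]]
197 [[812.0, -102.0, 4.0], [812.0, -111.0, 0.0], [807.0, -115.0, 1.0]]
199 [[810.0, -100.0, 0.0], [805.0, -105.0, -0.0], [798.0, -108.0, 2.0]]
201 [[798.0, -90.0, 2.0], [798.0, -98.0, -0.0], [792.0, -103.0, 0.0]]
203 [[794.0, -86.0, 0.0], [787.0, -90.0, 1.0], [782.0, -94.0, 2.0]]
205 [[783.0, -77.0, 2.0], [779.0, -83.0, 1.0], [776.0, -89.0, 1.0]]
207 [[778.0, -73.0, 1.0], [774.0, -78.0, 0.0], [769.0, -82.0, 0.0]]
209 [[674.0, 11.0, 65.0], [669.0, 7.0, 65.0], [668.0, 1.0, 64.0]]
211 [[672.0, 13.0, 62.0], [667.0, 9.0, 62.0], [663.0, 6.0, 63.0]]
213 [[665.0, 19.0, 62.0], [660.0, 16.0, 63.0], [658.0, 10.0, 62.0]]
215 [[665.0, 19.0, 58.0], [659.0, 16.0, 59.0], [658.0, 10.0, 57.0]]
217 [[665.0, 19.0, 54.0], [659.0, 16.0, 55.0], [656.0, 11.0, 54.0]]
```

View pics/c10.png

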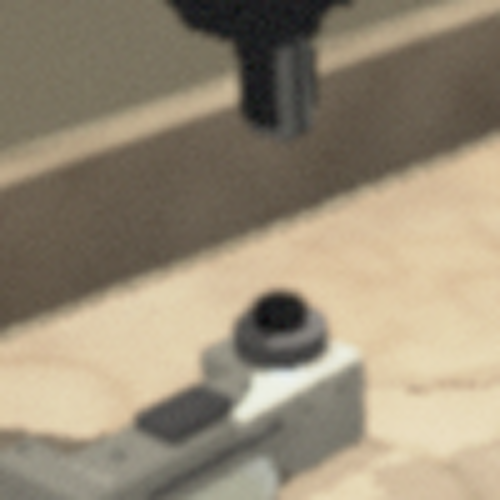

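Key top is at z≈64 and the shut tip at z≈134, centred above it at crop (280,135) versus the key at (280,310). I'll descend, watching the force.

>>> arm_command([
  [[15,0,-3,0,0,0,0],[35,0,-3,0,0,0,0],[50,0,-3,0,0,0,0],[56,0,-3,0,0,0,0],[56,0,-3,0,0,0,0]],
])

```text
time: 11.22
position: [666.6, 8.8, 66.4]
tool_rot: [-0.031, -0.706, -0.031, 0.707]
ft_force: [-0.1, 0.3, 0.8]
finger_gap: -0.002
```

Run:
```python
from h import *
plan([667.7,7.8,50],down(.0868,-1))
p,W=Wmap("scene")
for y in range(190,218,2): print(y,W[y,253:260:3].round(0).tolist())
```

```text
from [666.6   8.8  66.4] shift [16.4  1.1 -1. ] turn [ 0.   0.1 -0. ] F [-0.1  0.3  0.8] gap -0.002 t 11.22
190 [[659.0, 20.0, 114.0], [658.0, 14.0, 112.0], [656.0, 9.0, 111.0]]
192 [[658.0, 22.0, 111.0], [658.0, 14.0, 108.0], [655.0, 10.0, 108.0]]
194 [[657.0, 22.0, 107.0], [658.0, 15.0, 104.0], [658.0, 7.0, 101.0]]
196 [[659.0, 21.0, 102.0], [659.0, 14.0, 99.0], [655.0, 10.0, 100.0]]
198 [[660.0, 21.0, 97.0], [661.0, 13.0, 94.0], [655.0, 11.0, 95.0]]
200 [[662.0, 20.0, 92.0], [659.0, 15.0, 91.0], [655.0, 11.0, 91.0]]
202 [[668.0, 15.0, 83.0], [660.0, 14.0, 86.0], [654.0, 12.0, 88.0]]
204 [[790.0, -82.0, 0.0], [659.0, 15.0, 82.0], [781.0, -93.0, -0.0]]
206 [[784.0, -78.0, -1.0], [774.0, -78.0, 3.0], [772.0, -85.0, 1.0]]
208 [[771.0, -67.0, 2.0], [676.0, 2.0, 63.0], [765.0, -79.0, 1.0]]
210 [[672.0, 12.0, 64.0], [668.0, 8.0, 64.0], [665.0, 4.0, 63.0]]
212 [[667.0, 17.0, 63.0], [660.0, 16.0, 65.0], [658.0, 10.0, 64.0]]
214 [[668.0, 17.0, 58.0], [660.0, 15.0, 61.0], [658.0, 10.0, 59.0]]
216 [[664.0, 20.0, 56.0], [659.0, 17.0, 58.0], [657.0, 11.0, 55.0]]
```

>>> arm_command([
  [[6,1,-1,0,0,0,0],[11,1,-1,0,0,0,0],[15,1,-1,0,0,0,0],[16,1,-1,0,0,0,0],[16,1,-1,0,0,0,0]],
])

```text
time: 11.68
position: [668.5, 7.8, 51.7]
tool_rot: [-0.031, -0.706, -0.031, 0.707]
ft_force: [0.3, 0.5, 0.5]
finger_gap: -0.005
```

>>> arm_command([
  [[1,0,0,0,0,0,0],[2,0,0,0,0,0,0],[2,0,0,0,0,0,0]],
])

```text
time: 11.93
position: [668.7, 7.9, 49.9]
tool_rot: [-0.031, -0.706, -0.031, 0.706]
ft_force: [0.2, 0.3, 0.4]
finger_gap: -0.0
```

>>> arm_command([
  [[1,0,0,0,0,0,0],[2,0,0,0,0,0,0],[2,0,0,0,0,0,0]],
])

```text
time: 12.18
position: [668.8, 7.9, 47.9]
tool_rot: [0.031, 0.707, 0.031, -0.706]
ft_force: [0.8, 1.0, 1.1]
finger_gap: -0.001
```

>>> arm_command([
  [[1,0,0,0,0,0,0],[2,0,0,0,0,0,0],[2,0,0,0,0,0,0]],
])

```text
time: 12.43
position: [668.9, 7.9, 46.0]
tool_rot: [0.031, 0.707, 0.031, -0.706]
ft_force: [0.1, -0.6, 3.5]
finger_gap: 0.0
```

>>> arm_command([
  [[1,0,0,0,0,0,0],[2,0,0,0,0,0,0],[2,0,0,0,0,0,0]],
])

```text
time: 12.68
position: [668.8, 7.9, 43.9]
tool_rot: [0.031, 0.707, 0.031, -0.706]
ft_force: [-0.2, 0.3, 2.8]
finger_gap: -0.001
```

>>> arm_command([
  [[1,0,0,0,0,0,0],[2,0,0,0,0,0,0],[2,0,0,0,0,0,0]],
])

```text
time: 12.93
position: [668.9, 7.9, 42.1]
tool_rot: [0.031, 0.707, 0.031, -0.706]
ft_force: [-0.1, -0.1, 4.1]
finger_gap: 0.002
```

>>> arm_command([
  [[1,0,0,0,0,0,0],[1,0,0,0,0,0,0],[1,0,0,0,0,0,0]],
])

```text
time: 13.18
position: [668.9, 7.9, 42.0]
tool_rot: [0.031, 0.707, 0.031, -0.706]
ft_force: [-3.8, -0.2, 11.2]
finger_gap: 0.003
```

The key bottomed out: about 6 mm of travel and force up to 11 N. I'll release it straight up and retract.

>>> arm_command([
  [[-3,0,0,0,0,0,0],[-12,0,0,0,0,0,0],[-40,0,0,0,0,0,0],[-80,0,0,0,0,0,0],[-110,0,20,0,0,0,0]],
])

```text
time: 13.6
position: [650.9, 6.7, 152.9]
tool_rot: [0.031, 0.707, 0.031, -0.706]
ft_force: [0.5, 0.3, 0.5]
finger_gap: -0.004
```

>>> arm_command([
  [[-10,0,40,0,0,0,0],[-10,0,80,0,0,0,0],[-10,0,120,0,0,0,0],[-10,0,160,0,0,0,0],[-10,0,200,0,0,0,0]],
])

```text
time: 14.02
position: [447.3, -11.4, 160.9]
tool_rot: [-0.031, -0.706, -0.031, 0.707]
ft_force: [0.8, -1.3, -0.0]
finger_gap: -0.007
```

>>> arm_command([
  [[0,0,0,0,0,0,0],[0,0,0,0,0,0,0],[0,0,0,0,0,0,0]],
])

```text
time: 14.27
position: [450.4, -11.2, 161.7]
tool_rot: [0.031, 0.707, 0.031, -0.706]
ft_force: [0.3, 0.2, -0.2]
finger_gap: 0.001
```

Run:
```python
from dish import *
o=np.array([647.5,68.4]); ims=[]
for n,(x,y) in(("scene",(190,190)),("top",(240,150))):
    p,W=Wmap(n); im=cv2.resize(p[y:y+80,x:x+100],None,fx=4,fy=4,interpolation=cv2.INTER_CUBIC)
    q=cv2.imread(f"pics/{n}8.png"); print(n,"diff",np.abs(p[y:y+80,x:x+100].astype(int)-q[y:y+80,x:x+100]).mean())
    ims.append(im)
    print("keyz",np.median(W[176:182,310:317,2]) if n=="top" else W[209:213,253:259,2].mean())
cv2.imwrite("pics/c11.png",np.hstack(ims)); print(bot.get_obs()["position"])
```

```text
scene diff 2.101166666666667
keyz 63.366250218094535
top diff 5.992958333333333
keyz 63.88631829714213
[450.96602113 -10.9882746  161.27284284]
```

Run:
```python
from h import *
from scipy.optimize import least_squares
q=cv2.imread("pics/scene8.png"); p,_=Wmap("scene"); p2,W2=Wmap("top")
print("shift since seating",cv2.phaseCorrelate(np.float32(q[232:265,225:262,1]),np.float32(p[232:265,225:262,1])))
R=R2(.0868); pts=(W2[150:230,240:340].reshape(-1,3)); xy=(pts[:,:2]-[647.5,68.4])@R
m=(pts[:,2]>9)&(pts[:,2]<20)&(xy[:,0]<-14)&(xy[:,0]>-45)&(abs(xy[:,1])<35); z=xy[m]
# front rim: per y bin minimum x
B=[(y,z[abs(z[:,1]-y)<1.5][:,0].min()) for y in range(-22,23,3) if (abs(z[:,1]-y)<1.5).sum()>1]; B=np.array(B)
f=least_squares(lambda c:np.hypot(B[:,1]-c[0],B[:,0]-c[1])-30,[0,0],loss="soft_l1"); print("dish in reader (top)",f.x.round(1),len(B),f.fun.round(1))
```

```text
shift since seating ((0.05734855701473407, 0.018602010911273226), 1.0111595466319057)
dish in reader (top) [ 0.6 -1.1] 15 [ 0.   0.1  0.3  0.4 -0.4  0.2 -1.1 -1.   1.1  0.4 -0.5  0.2 -0.2 -0.5
  1. ]
```

The dish fits at (0.6, −1.1) mm in the reader frame and hasn't moved since it was seated. The key is back up, so I'm handing in.

```bash
python3 -c "
from rig import bot
print(bot.job_done())"
```

```text
the job is handed in; nothing more can be done
None
```

I pushed the dish flat along the counter with two partly open fingers, in under the bridge and against both stop pins, with about 6 N at the stops. I then pressed the key with shut fingers and let go: about 6 mm of travel, 11 N at the bottom. The job was handed in at about 14 s of the 56 s allowed; no verdict is reported.

**Last checks:**
- **Dish:** the top camera puts it at (+0.6, −1.1) mm from the seated place, inside the 4 mm limits. It did not shift measurably (under 0.1 pixel) after I seated it.
- **Key:** its top is back at z≈64 mm, the released height.
- **Arm:** clear of everything, with no contact force.
- **Tape, beaker and stopper:** I didn't measure them again at the end, but the arm never went low near them.

**What failed or disagreed:**
- **Fingertip height:** by camera the tips stood about 17 mm behind the TCP, not 8 mm ahead as stated, so I set heights by vision and force.
- **Seating point:** resistance came about 2.5 mm further in than the first estimate.
- **Final picture:** it could not be viewed because the 12-picture limit was reached, so the last dish and key checks are numeric only.

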